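# Prop up the count sheet and hold the tall clip jar to the front

### The job

The clerk across the desk (on the side away from the robot) is about to count the clips in the tall jar. First lift the tablet out of its dock and lean it, standing on its long edge with the screen towards the clerk, squarely against the middle of the clerk's side of the brown parcel, and let go of it; then gently turn the carousel until the tall jar stands at the pointer on the carousel's base. Finish while still gripping that jar with the fingers so that the carousel stays still, and leave the other things on the desk where they are.

Things in the scene. Friction and masses are not known exactly. Their poses are not given: they have to be found in the camera images.
- tablet: black tablet computer, a slab 9 (x) x 180 (y) x 130 (z) mm, 320 g, mass varies a little; at the start it stands upright on a long edge in the dock. Origin: middle of its lower long edge face; z runs up the slab to the upper long edge, y along the long edge, and the screen is the +x face (it looks away from the robot at the start). Only the lowest 32 mm are between the dock's walls
- dock: black tablet dock fixed to the desk, foot 75 (x) x 130 (y) x 8 mm, with two upright walls along y, 8 mm thick, that reach 40 mm above the desk and leave a 14 mm slot in which the tablet stands 8 mm above the desk. Origin: centre of its underside, on the desk; z up
- parcel: brown kraft-paper parcel with white string, a heavy block fixed to the desk, 110 (x) x 210 (y) x 75 (z) mm. Origin: centre of its underside, on the desk; z up. Its +x face is the clerk's side, against which the tablet must lean (the tablet overtops it)
- carousel_base: round black foot of the carousel, fixed to the desk, radius 120 mm, 14 mm high, with a tab on its +x side that carries the pointer: a small upright steel plate 150 mm from the centre, 24 mm wide and 36 mm high. Origin: centre of its underside, on the desk, on the turning axis; z up; +x towards the pointer
- carousel (a joint): angle of the carousel in rad, counter-clockwise seen from above; 0 (or any whole turn) means that the tall jar stands at the pointer. It turns freely both ways (from -7 to 14) with light bearing friction (0.04 N m) and stays where it is left. The grey tray has a radius of 112 mm and its top 28 mm above the desk; four jars of clips are clipped to it a quarter turn apart and cannot come off: three short ones 70 mm tall with flat lids, and the tall jar
- tall_jar: the tall jar of the carousel: clear plastic, 60 mm across and 98 mm tall, on it a white lid 64 mm across and 12 mm thick and on the lid a round upright knob 28 mm across and 32 mm high; in all 142 mm tall, its top 170 mm above the desk. Origin: centre of its underside, 28 mm above the desk and 76 mm from the carousel's axis; z up. The goal is to bring it onto the line from the axis to the pointer
- tall_jar_knob (a point): centre of the tall jar's knob, 154 mm above the desk (16 mm below the knob's top); the knob can be gripped here from above in any direction; the jar stays in its socket of the carousel's tray but can swivel there about its own upright axis (friction 0.02 N m), so it may be led round with or without turning the gripper
- clip_jar: bystander: loose short jar of clips, 64 mm across, 72 mm tall; origin at the centre of its underside
- pen_cup: bystander: steel cup of pens, 72 mm across, about 150 mm tall with pens; origin at the centre of its underside
- stapler: bystander: stapler 140 x 38 x 65 mm; origin under its centre
- stamp: bystander: wooden hand stamp standing upright, 38 mm across, 76 mm tall; origin at the centre of its underside
- tape_roll: bystander: roll of tape lying flat, 76 mm across, 24 mm high; origin at the centre of its underside
Things that resemble listed ones, but are neither listed nor needed, are in the scene too. What is meant by the parcel is not red, and is the smaller of those in its own colour.

How it is judged:
On the way, in this order (a step that is already met when the one before it is completed fails the run):
1. the tablet leans, released, with its screen out against the clerk's side of the parcel (angle between tablet's own z axis and vertical between 0.1 and 0.7 rad and angle between tablet's own x axis and vertical below 1.5 rad and height (world z) of tablet below 0.02 m and x of tablet in the frame of parcel between 0.055 and 0.15 m and y of tablet in the frame of parcel between -0.09 and 0.09 m and angle between the y axis of tablet and the y axis of parcel, either way round below 0.4 rad and contact force between tablet and parcel above 0.05 N and contact force between tablet and the arm below 0.05 N and contact force between tablet and the fingers below 0.05 N and linear speed of tablet below 0.03 m/s), for 0.3 s.
2. the tall jar stands at the pointer, still, gripped by the fingers (y of tall_jar in the frame of carousel_base between -0.014 and 0.014 m and x of tall_jar in the frame of carousel_base above 0.05 m and velocity of joint carousel between -0.1 and 0.1 rad/s and contact force between the fingers and tall_jar above 2 N), for 0.2 s.
At the end, for the whole second after the job is handed in: Tablet released and still on its long edge on the desk, leaning 6 to 40 degrees, screen out, on the parcel's clerk side (within 90 mm of its middle, 23 degrees of square); tall jar within 14 mm of the line from axis to pointer, carousel still, fingers on that jar with over 2 N (all of step 1 and all of step 2); the arm keeps its last pose, push and grip.
It fails at once if the carousel is spun faster than 4 rad/s (velocity of joint carousel above 4 rad/s or velocity of joint carousel below -4 rad/s).
It fails at once if the tablet falls flat (angle between tablet's own z axis and vertical above 1.3 rad).
It fails at once if a bystander is moved more than 40 mm (distance of any of clip_jar, pen_cup, stapler, stamp, tape_roll from where it was at the start of the episode above 0.04 m).
It also fails if it takes over 64 s, if anything falls off the work surface, if the arm or the gripper's body presses on something with over 40 N, if the wrist force passes 120 N, or if a joint passes its speed limit or range.

### The arm

A 6-joint arm with a two-finger parallel gripper is mounted at the origin on the work surface. World frame = base frame: x ahead of the robot, y to its left, z up, the work surface at z = 0. Lengths are in m, angles in rad, forces in N, time in s.
With the tool pointing down it reaches from about 0.375 to 0.9 m from the base axis. Payload 3.1 kg.
Tool frame: the origin (TCP) lies midway between the tips of the shut fingers; the grasp point (between the pads) lies 19 mm behind it (manip.tcp_to_grasp is the distance from the TCP to the grasp point, in m); z points along the fingers, y is the line along which they close (so a half turn about z gives the same grasp; the last joint's range is limited). The gripper opens to 85 mm and grips with 20 to 120 N. Pads are 22 mm wide; open, the fingers measure 114 mm over their backs; the gripper's body (76 mm by 85 mm) begins 54 mm behind the grasp point. The pads swing forward as they close: fully open they stand 13 mm farther back than shut.
Start: joints at [-1.292, 0.527, 1.433, -0, 1.181, -0.178], TCP at [0.276, -0.561, 0.231] pointing down, gripper open.
Joint ranges: [-3.08, 3.08], [-0.75, 2.2], [0.22, 2.44], [-1.43, 4.57], [0, 2.65], [-2.85, 2.85]. Speed limits (rad/s): [2.79, 2.79, 3.14, 3.14, 3.14, 3.14].

### API

Orientations are given as a unit quaternion [x, y, z, w].
In Python, from station import manip gives the robot as it stands. The module is installed in compiled form; this text tells all that it offers.
- The arm moves only by the shell command python3 -m crank 'ROWS' [OPENING] [FORCE]. ROWS is JSON, a list of rows, each a list of 2 entries, a list of its own where there are three numbers: the shift along the tool's x, y, z in cm, then the turn about the tool's z in degrees. In form: [[[x, y, z], spin], ...]. A call has 1 to 10 rows; each row is the pose to reach, as a shift and turn from the pose commanded when the call began, along the tool's axes at that moment; what a row does not reach only later rows make up. A row lasts 1/10 s, in which the tool goes at most 50 mm and 8.59 degrees, less where a joint would pass 70% of its speed; a pose out of reach is approached as far as the arm can. A call with a gripper value outside its range is refused whole. OPENING is the finger opening in cm, from 0 to 8.54, set as the call begins (- or left out, the last holds). The fingers move at their own pace and stop on an object; FORCE is the grip in N (left out, the last holds). Time passes only in rows, so rows that repeat a pose let the fingers close. It gives the time, the measured TCP pose, the force and the opening at its end, in the units of the state.
- manip.sense(): the state, without advancing time (a new reading comes with each control period).
- manip.snapshot(name): name is "side" or "top"; returns the picture (384x512x3 uint8, red, green, blue); there is no depth.
- manip.camera_params(name): a dict with "fx", "fy", "cx", "cy" (pixels), "pose" (4x4, takes a point from camera to world coordinates). Camera axes: x right, y up, looking along -z (the intrinsics and any distortion apply to the point x, -y, -z); pixel columns grow to the right and rows downward; lengths in m; the calibration is good to about 2 mm. A picture is of the moment at which its call begins. camera_params takes no time and is no camera call.
- manip.sign_off(): hands the job in, once; it reports no verdict.
The state is a dict: "t": time; "q": joint angles; "qd": joint speeds; "tau": joint torques, N m; "tcp_pos": TCP position; "tool_rot": TCP orientation; "force": force on the tool from outside, world axes, zero at the start; "ft_torque": the same for the moment, N m; "finger_gap": opening from 0.0 (shut) to 1.0 (fully open).
Only numpy, scipy, OpenCV 4.12 (cv2) and the standard library are available. Lean on these libraries where they do the work, as an engineer would, in place of code of your own. Each camera call takes 0.05 s, during which the arm holds its last target. There are 200 camera calls.

## Working session

There is one attempt and no reset: what is moved stays moved. The work goes in short steps, Python scripts to look and compute and a shell command to move; the robot and the scene stay as the last step left them, time stands still between calls to the robot, and variables do not carry over. Pictures are saved under pics/ and viewed, on a budget of 10 in all, crops included, one or two more only if the job needs it, and the job is handed in when it is done.

```bash
mkdir -p pics; python3 - <<'E'
from station import manip
import cv2,numpy as np
for n in("side","top"):
    im=manip.snapshot(n); cv2.imwrite(f"pics/{n}0.png",im[:,:,::-1]); c=manip.camera_params(n)
    print(n,c["fx"],c["fy"],c["cx"],c["cy"],np.round(c["pose"],4).tolist(),[k for k in c])
s=manip.sense();print(s["t"],s["tcp_pos"],s["tool_rot"],s["finger_gap"])
E
```

```text
side 496.12407232973703 496.12407232973703 256.6583801952713 193.33409330602683 [[-0.9017, 0.2839, -0.3261, 0.0463], [-0.4324, -0.5819, 0.6888, 0.9677], [0.0058, 0.7621, 0.6474, 0.9658], [0.0, 0.0, 0.0, 1.0]] ['fx', 'fy', 'cx', 'cy', 'pose']
top 441.20559607654576 441.20559607654576 255.19456263811412 197.31384882622825 [[-0.0037, 0.9843, -0.1762, 0.1988], [-0.9999, -0.0059, -0.0116, 0.0405], [-0.0125, 0.1762, 0.9843, 1.5621], [0.0, 0.0, 0.0, 1.0]] ['fx', 'fy', 'cx', 'cy', 'pose']
0.1 [ 0.27609878 -0.56000345  0.23045445] [ 9.73915350e-01  2.26909594e-01 -4.57000869e-05 -9.61634112e-04] 1.0011780450738383
```

View pics/top0.png

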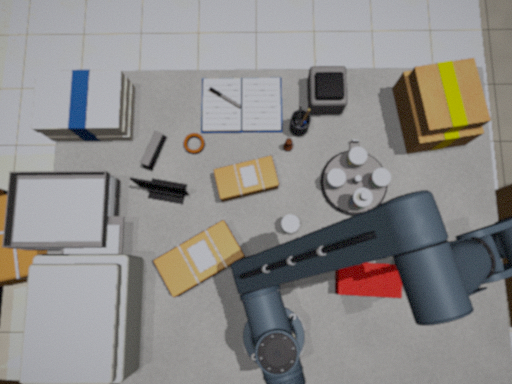

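View pics/side0.png

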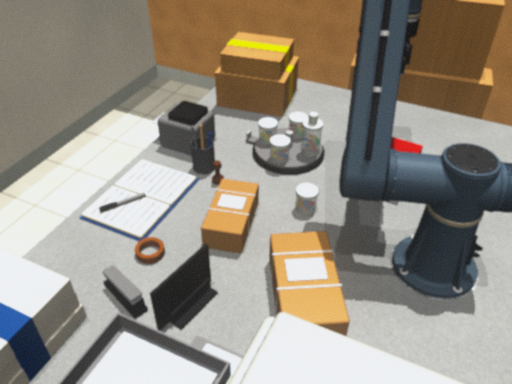

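The top view (image up = +x, right = -y) shows the tablet in its dock at about (160,187) and the small brown parcel at (246,178). The carousel is at (355,182), with its pointer at (354,143) and the knobbed tall jar at (363,197). In the side view the tablet is at (182,285), the parcel at (231,212) and the tall jar at (313,130). I'll zoom in for the corners.

```bash
python3 - <<'E'
import cv2,numpy as np
t=cv2.imread("pics/top0.png");s=cv2.imread("pics/side0.png")
def crop(im,x,y,w,h,k):
    c=cv2.resize(im[y:y+h,x:x+w],None,fx=k,fy=k,interpolation=cv2.INTER_CUBIC)
    for i in range(0,w,20): cv2.putText(c,str(x+i),(i*k,8),0,.33,(0,0,255),1);cv2.line(c,(i*k,0),(i*k,h*k),(0,0,255),1) if 0 else cv2.line(c,(i*k,9),(i*k,14),(0,0,255),1)
    for i in range(0,h,20): cv2.putText(c,str(y+i),(0,i*k+4),0,.33,(0,0,255),1)
    return c
a=crop(t,125,145,160,60,5)
b=crop(s,140,170,130,160,4) 
c=crop(t,310,130,90,90,3)
b=crop(s,145,172,120,160,2)
out=np.zeros((600,800,3),np.uint8)
out[:300]=a; c=crop(t,315,130,80,90,3); out[300:570,:240]=c
b=crop(s,145,178,120,160,0+2) ; b=crop(s,145,240,80,92,3);out[300:576,250:490]=b
d=crop(s,195,170,70,90,3);out[300:570,500:710]=d
cv2.imwrite("pics/z1.png",out)
E
```

```text
(no output)
```

View pics/z1.png

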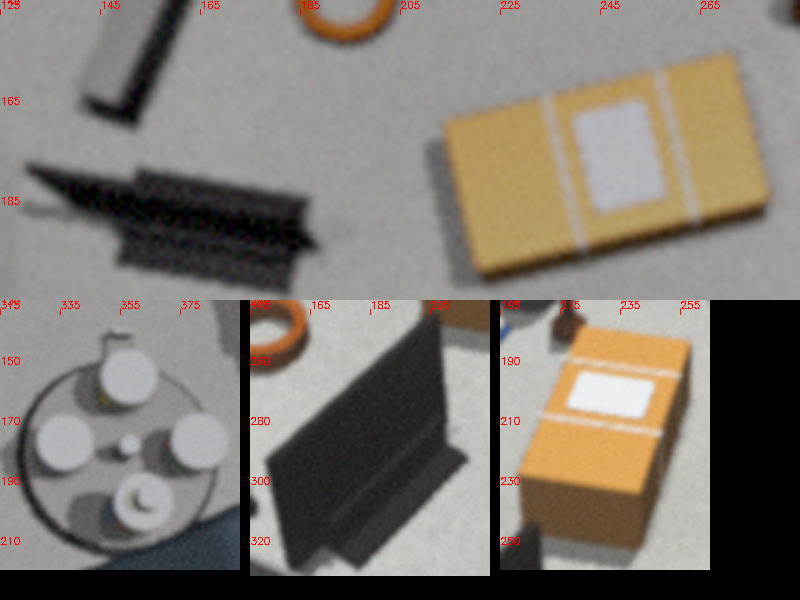

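The zoom gives clean corners. The parcel's top face in the top view is at about (213.6,169), (271.6,156), (278.6,184) and (220.6,199). The tablet's upper corners in the side view are (151,292.7) and (207,246.7), and its upper left corner in the top view is (130,178). The knob's top is near (363,194) in the top view.

```bash
cat > h.py <<'E'
from station import manip
import numpy as np, cv2
C={n:manip.camera_params(n) for n in("side","top")}
def ray(n,p):
    c=C[n];d=np.array([(p[0]-c["cx"])/c["fx"],-(p[1]-c["cy"])/c["fy"],-1]);T=np.array(c["pose"]);d=T[:3,:3]@d
    return T[:3,3],d/np.linalg.norm(d)
def onz(n,p,z): o,d=ray(n,p);return o+d*(z-o[2])/d[2]
def tri(pt,ps):
    A=np.zeros((3,3));b=np.zeros(3);P=[ray("top",pt),ray("side",ps)]
    for o,d in P: M=np.eye(3)-np.outer(d,d);A+=M;b+=M@o
    x=np.linalg.solve(A,b);return x.round(4),[round(float(np.linalg.norm((np.eye(3)-np.outer(d,d))@(x-o)))*1e3,1) for o,d in P]
def proj(n,X):
    c=C[n];T=np.array(c["pose"]);v=T[:3,:3].T@(np.array(X)-T[:3,3]);return np.round([c["cx"]+c["fx"]*v[0]/-v[2],c["cy"]-c["fy"]*v[1]/-v[2]],1)
E
python3 - <<'E'
from h import *
print("tab y+ up",tri((130,178),(151,292.7)))
a=onz("side",(151,292.7),.138);b=onz("side",(207,246.7),.138);print(a,b,np.linalg.norm(a-b),proj("top",a),proj("top",b))
# parcel top, both views
t=cv2.imread("pics/top0.png");s=cv2.imread("pics/side0.png")
for n,im,roi in(("top",t,(205,150,80,60)),("side",s,(198,172,70,90))):
    x,y,w,h=roi;hs=cv2.cvtColor(im,cv2.COLOR_BGR2HSV)[y:y+h,x:x+w]
    m=((hs[...,0]<28)&(hs[...,1]>85)&(hs[...,2]>140)).astype(np.uint8)
    m=cv2.morphologyEx(m,cv2.MORPH_CLOSE,np.ones((9,9)))
    k=max(cv2.findContours(m,0,1)[0],key=cv2.contourArea);hu=cv2.convexHull(k)
    q=cv2.approxPolyN(hu,4).reshape(-1,2)+[x,y]
    P=[onz(n,p,.075) for p in q];print(n,q.tolist());print(np.round(P,4).tolist(),[round(float(np.linalg.norm(P[i]-P[i-1])),3) for i in range(4)])
# bright lids
hs=cv2.cvtColor(t,cv2.COLOR_BGR2HSV)
print("pointer",onz("top",(354.5,142),.05),onz("top",(354.5,142),.03))
for nm,p,z in(("lid L",(336.5,177.5),.098),("lid top",(357.5,156),.098),("lid R",(381,177),.098),("hub",(358,179),.04),("tall lid",(362.5,198),.138),("knob",(364,194.5),.17)): print(nm,onz("top",p,z).round(4))
print("knob tri",tri((364,194.5),(313.5,115)))
E
```

```text
tab y+ up (array([0.5216, 0.4722, 0.1392]), [0.6, 0.6])
[0.52286848 0.4715862  0.138     ] [0.48386324 0.30659295 0.138     ] 0.16954109700191639 [130.2 177.5] [179.6 188.8]
top [[278, 184], [220, 199], [213, 169], [271, 155]]
[[0.5111, -0.0206, 0.075], [0.4598, 0.1786, 0.075], [0.5656, 0.204, 0.075], [0.6144, 0.0024, 0.075]] [0.106, 0.206, 0.109, 0.207]
side [[258, 184], [241, 235], [196, 228], [222, 178]]
[[0.5093, -0.0186, 0.075], [0.4603, 0.1836, 0.075], [0.5753, 0.2116, 0.075], [0.6141, 0.0022, 0.075]] [0.107, 0.208, 0.118, 0.213]
pointer [ 0.66693274 -0.29516083  0.05      ] [ 0.67312495 -0.29960014  0.03      ]
lid L [ 0.5275 -0.2182  0.098 ]
lid top [ 0.6023 -0.2926  0.098 ]
lid R [ 0.5282 -0.3687  0.098 ]
hub [ 0.5346 -0.3038  0.04  ]
tall lid [ 0.4493 -0.2935  0.138 ]
knob [ 0.4551 -0.2913  0.17  ]
knob tri (array([ 0.4541, -0.2923,  0.1668]), [1.5, 1.5])
```

Checks hold: the parcel measures 207 x 107 mm (given 210 x 110), with its centre at about (0.538,0.0915) and yaw about 14°. The jars sit 76 mm from the axis at (0.527,-0.293). The knob top comes out at 0.167 m and the tablet's upper corner at 0.139 m. The tablet's yaw still needs a better y- corner, so I'll zoom in with more contrast.

```bash
python3 - <<'E'
import cv2,numpy as np
from h import *
t=cv2.imread("pics/top0.png");s=cv2.imread("pics/side0.png")
def crop(im,x,y,w,h,k):
    c=cv2.resize(im[y:y+h,x:x+w],None,fx=k,fy=k,interpolation=cv2.INTER_CUBIC).astype(float)
    c=np.clip(255*(c/120)**.7,0,255).astype(np.uint8)
    for i in range(0,w,10): cv2.putText(c,str(x+i),(i*k,8),0,.33,(0,0,255),1);cv2.line(c,(i*k,9),(i*k,14),(0,0,255),1)
    for i in range(0,h,10): cv2.putText(c,str(y+i),(0,i*k+4),0,.33,(0,0,255),1)
    return c
out=np.zeros((600,800,3),np.uint8)
out[:280,:]=crop(t,124,172,80,28,10); 
out[290:590,:350]=crop(s,148,240,70,60,5); out[290:590,360:660]=crop(t,330,130,60,60,5)
cv2.imwrite("pics/z2.png",out)
for nm,p,z in(("stamp",(288,150),.0),("tape",(194,143),.02),("pencup",(299,128),.04),("clip",(289,224),.072),("stapler",(153,150),.05)): print(nm,onz("top",p,z).round(3))
E
```

```text
stamp [ 0.654 -0.062  0.   ]
tape [0.677 0.281 0.02 ]
pencup [ 0.724 -0.1    0.04 ]
clip [ 0.373 -0.056  0.072]
stapler [0.643 0.422 0.05 ]
```

View pics/z2.png

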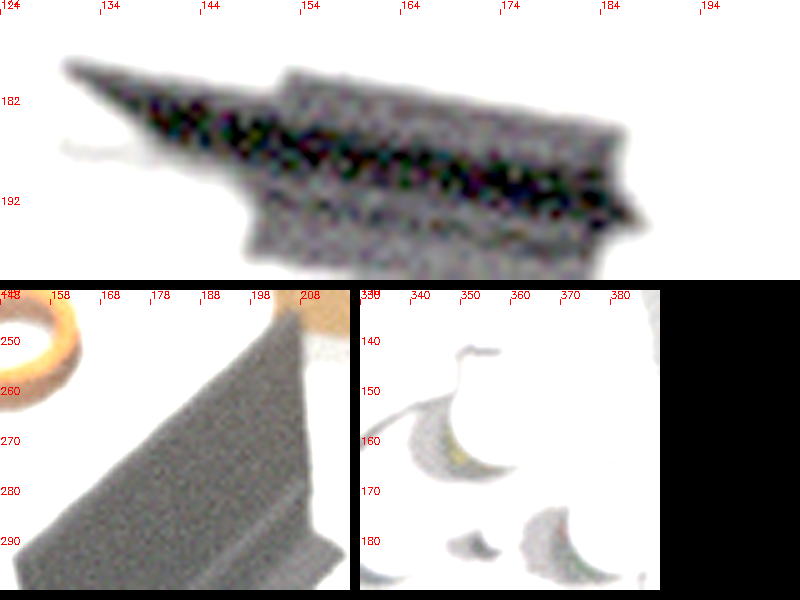

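```bash
python3 - <<'E'
from h import *
a=onz("side",(150.5,293),.138);b=onz("side",(207,244.4),.138)
f=lambda u:(np.linalg.norm(u),np.degrees(np.arctan2(-u[0],u[1])))
print("tab",a,b,f((a-b)[:2]),(a+b)/2,proj("top",b))
c=onz("top",(152.6,179),.008);d=onz("top",(186.6,184.9),.008);print("dock +x edge",c,d,f((c-d)[:2]),(c+d)/2)
e=onz("top",(148.8,197.5),.008);g=onz("top",(183.5,203.5),.008);print("dock -x edge",e,g,f((e-g)[:2]),(e+g)/2)
print("dock c",(c+d+e+g)/4)
print("tab low y-",onz("top",(188.3,194),.008))
for p in((350,141),(357.5,142)):print("ptr",onz("top",p,.036))
E
```

```text
tab [0.52335207 0.47268816 0.138     ] [0.48749129 0.30030375 0.138     ] (np.float64(0.17607492715026637), np.float64(-11.751520022813128)) [0.50542168 0.38649596 0.138     ] [181.5 187.7]
dock +x edge [0.54648077 0.42955269 0.008     ] [0.52391334 0.30583662 0.008     ] (np.float64(0.12575753264033315), np.float64(-10.337839648429147)) [0.53519706 0.36769465 0.008     ]
dock -x edge [0.47858988 0.44069512 0.008     ] [0.45604075 0.31533765 0.008     ] (np.float64(0.1273693743185916), np.float64(-10.19723604058484)) [0.46731531 0.37801639 0.008     ]
dock c [0.50125619 0.37285552 0.008     ]
tab low y- [0.4905098  0.29892976 0.008     ]
ptr [ 0.67511562 -0.2823371   0.036     ]
ptr [ 0.67118564 -0.30898992  0.036     ]
```

The dock (yaw -10°) and tablet (-11.7°) agree, with the tablet's middle at (0.505,0.386). Next is the way over it, by a waypoint at (0.45,-0.1).

```bash
cat > go.py <<'E'
import sys,json
from station import manip
import numpy as np
from scipy.spatial.transform import Rotation as R
s=manip.sense();r=R.from_quat(s["tool_rot"]);M=r.as_matrix();p=np.array(s["tcp_pos"])
ya=np.degrees(np.arctan2(M[1,1],M[0,1]))
print("t",s["t"],"p",p.round(4),"yang",ya.round(2),"tilt",np.round(M[:,2],3),"F",np.round(s["force"],1),"gap",round(s["finger_gap"],3),"q",np.round(s["q"],2))
for a in sys.argv[1:]:
    v=[float(k) for k in a.split(",")]
    d=M.T@(np.array(v[:3])-p)*100
    sp=(ya-v[3]+90)%180-90 if len(v)>3 else 0
    print(a,"->",d.round(2),"spin",round(sp,2))
E
python3 go.py 0.45,-0.1,0.23,-11 0.505,0.386,0.20,-11
```

```text
t 0.1 p [ 0.2761 -0.56    0.2305] yang -63.77 tilt [-0.001  0.002 -1.   ] F [ 0.2  0.1 -1.1] gap 1.001 q [-1.29  0.53  1.43  0.    1.18 -0.18]
0.45,-0.1,0.23,-11 -> [ 35.93 -33.58   0.12] spin -52.77
0.505,0.386,0.20,-11 -> [ 62.34 -74.74   3.21] spin -52.77
```

```bash
python3 -m crank '[[[36,-33.5,0],-53],[[36,-33.5,0],-53],[[36,-33.5,0],-53],[[36,-33.5,0],-53],[[36,-33.5,0],-53],[[36,-33.5,0],-53],[[36,-33.5,0],-53],[[36,-33.5,0],-53],[[36,-33.5,0],-53],[[36,-33.5,0],-53]]' 8.5 && python3 go.py 0.505,0.386,0.20,-11
```

```text
t: 1.1
tcp_pos: [0.4512, -0.0984, 0.2312]
tool_rot: [0.77, 0.638, -0.0, -0.0]
force: [1.3, 0.2, 0.7]
finger_gap: 0.996
t 1.1 p [ 0.4512 -0.0984  0.2312] yang -10.73 tilt [-0.001  0.001 -1.   ] F [1.3 0.2 0.7] gap 0.996 q [-0.46  0.31  1.83  0.    1.01 -0.27]
0.505,0.386,0.20,-11 -> [48.59 -3.73  3.14] spin 0.27
```

```bash
python3 -m crank '[[[48.6,-3.7,3],0],[[48.6,-3.7,3],0],[[48.6,-3.7,3],0],[[48.6,-3.7,3],0],[[48.6,-3.7,3],0],[[48.6,-3.7,3],0],[[48.6,-3.7,3],0],[[48.6,-3.7,3],0],[[48.6,-3.7,3],0],[[48.6,-3.7,3],0]]' && python3 -m crank '[[[0,0,0],0],[[0,0,0],0],[[0,0,0],0],[[0,0,0],0]]' && python3 - <<'E'
from h import *
t=manip.snapshot("top")[:,:,::-1];s=manip.snapshot("side")[:,:,::-1]
z=lambda i,x,y,w,h,k:cv2.resize(np.ascontiguousarray(i[y:y+h,x:x+w]),None,fx=k,fy=k,interpolation=cv2.INTER_CUBIC)
out=np.hstack([z(t,115,120,95,110,4),z(s,135,190,100,110,4)]);cv2.imwrite("pics/p1.png",out[:,:800])
E
python3 go.py 0.505,0.386,0.10,-11
```

```text
t: 2.1
tcp_pos: [0.5051, 0.3863, 0.2006]
tool_rot: [0.77, 0.638, -0.0, -0.0]
force: [0.6, 0.1, -1.0]
finger_gap: 0.997
t: 2.5
tcp_pos: [0.5055, 0.3818, 0.2013]
tool_rot: [0.771, 0.637, -0.0, 0.0]
force: [0.3, -0.2, -0.3]
finger_gap: 0.994
t 2.6 p [0.5058 0.3821 0.2016] yang -10.87 tilt [-0. -0. -1.] F [ 0.1 -0.4  0.3] gap 0.992 q [ 0.47  0.57  1.44 -0.    1.13  0.66]
0.505,0.386,0.10,-11 -> [ 0.37 -0.16 10.16] spin 0.13
```

View pics/p1.png

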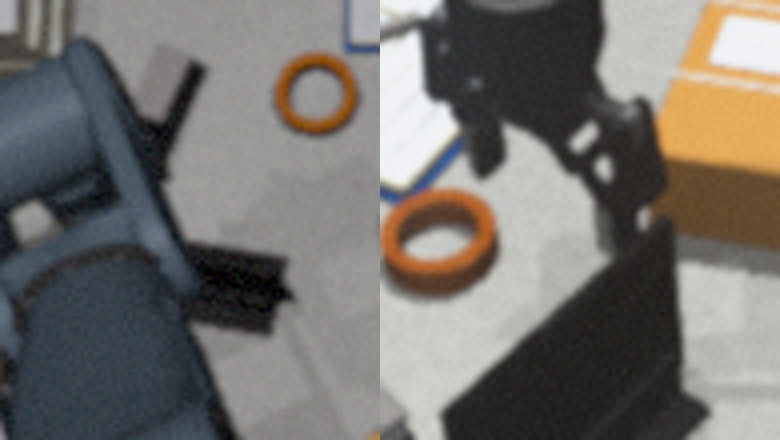

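The side view shows the open fingers (tips at crop (487,175) and (620,240)) straddling the tablet's upper edge near its middle. I'll go down and grip.

```bash
python3 -m crank '[[[0.3,-0.1,3],0],[[0.3,-0.1,6],0],[[0.3,-0.1,8.5],0],[[0.3,-0.1,10],0],[[0.3,-0.1,10],0]]' && python3 -m crank '[[[0,0,0],0],[[0,0,0],0],[[0,0,0],0],[[0,0,0],0],[[0,0,0],0],[[0,0,0],0],[[0,0,0],0],[[0,0,0],0],[[0,0,0],0],[[0,0,0],0]]' 0 45 && python3 go.py
```

```text
t: 3.1
tcp_pos: [0.504, 0.3851, 0.0992]
tool_rot: [0.771, 0.637, -0.002, -0.001]
force: [-0.6, 0.5, 0.5]
finger_gap: 0.997
t: 4.1
tcp_pos: [0.5057, 0.3868, 0.102]
tool_rot: [0.77, 0.638, 0.001, 0.0]
force: [0.6, -0.2, 5.2]
finger_gap: 0.096
t 4.1 p [0.5057 0.3868 0.102 ] yang -10.77 tilt [ 0.001  0.001 -1.   ] F [ 0.6 -0.2  5.2] gap 0.096 q [0.48 0.7  1.51 0.   0.93 0.67]
```

The grip holds at 8–9 mm opening. Lifting 12 cm.

```bash
python3 -m crank '[[[0,0,-1],0],[[0,0,-3],0],[[0,0,-5],0],[[0,0,-7],0],[[0,0,-9],0],[[0,0,-11],0],[[0,0,-12],0],[[0,0,-12],0],[[0,0,-12],0]]' && python3 go.py 0.614,0.1105,0.22,14
```

```text
t: 5.0
tcp_pos: [0.5043, 0.3861, 0.2202]
tool_rot: [0.77, 0.638, -0.001, -0.0]
force: [0.7, 0.4, -3.5]
finger_gap: 0.101
t 5.0 p [0.5043 0.3861 0.2202] yang -10.77 tilt [-0.002 -0.001 -1.   ] F [ 0.7  0.4 -3.5] gap 0.101 q [0.48 0.55 1.42 0.   1.17 0.67]
0.614,0.1105,0.22,14 -> [-25.02  15.92   0.03] spin -24.77
```

```bash
python3 -m crank '[[[-3,2,0],-3],[[-6,4,0],-6],[[-9,6,0],-9],[[-12,8,0],-12],[[-15,10,0],-15],[[-18,12,0],-18],[[-21,14,0],-21],[[-24,15.5,0],-24],[[-25,15.9,0],-24.8],[[-25,15.9,0],-24.8]]' && python3 -m crank '[[[0,0,0],0],[[0,0,0],0],[[0,0,0],0],[[0,0,0],0]]' && python3 go.py 0.614,0.1105,0.1,14 &&  python3 - <<'E'
from h import *
t=manip.snapshot("top")[:,:,::-1];s=manip.snapshot("side")[:,:,::-1]
z=lambda i,x,y,w,h,k:cv2.resize(np.ascontiguousarray(i[y:y+h,x:x+w]),None,fx=k,fy=k,interpolation=cv2.INTER_CUBIC)
out=np.hstack([z(t,190,110,110,110,3),z(s,130,110,150,110,3)]);cv2.imwrite("pics/p2.png",out[:,:800])
E
```

```text
t: 6.0
tcp_pos: [0.6142, 0.109, 0.2194]
tool_rot: [0.617, 0.787, -0.001, -0.001]
force: [0.8, 0.5, -3.5]
finger_gap: 0.099
t: 6.4
tcp_pos: [0.6143, 0.1122, 0.2213]
tool_rot: [0.615, 0.789, 0.0, -0.0]
force: [0.7, 0.9, -3.3]
finger_gap: 0.092
t 6.4 p [0.6143 0.1122 0.2213] yang 14.11 tilt [-0.  0. -1.] F [ 0.7  0.9 -3.3] gap 0.092 q [ 0.    0.54  1.44  0.    1.16 -0.24]
0.614,0.1105,0.1,14 -> [-0.16 -0.07 12.13] spin 0.11
```

View pics/p2.png

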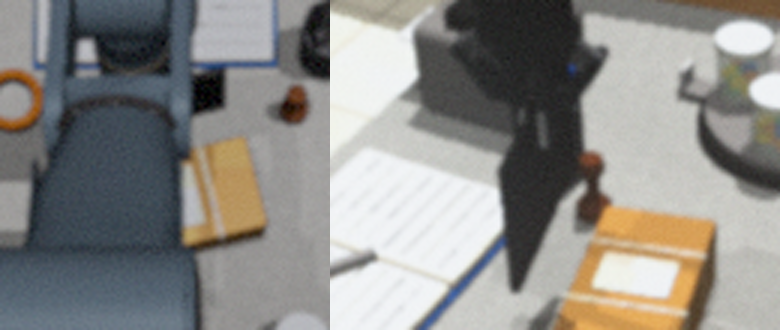

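The tablet hangs upright beyond the parcel's far side, clear of the stamp. Its lower near corner is at about side pixel (192,207). Lowering now.

```bash
python3 -c "
from h import *
print(onz('side',(191.7,206.7),.126))"; python3 -m crank '[[[0,0,3],0],[[0,0,6],0],[[0,0,9],0],[[0,0,11],0],[[0,0,12],0],[[0,0,12.3],0],[[0,0,12.3],0],[[0,0,12.3],0]]' && python3 go.py 0.614,0.1105,0.093,14
```

```text
[0.59454718 0.19339188 0.126     ]
t: 7.3
tcp_pos: [0.6158, 0.1113, 0.0997]
tool_rot: [0.615, 0.788, 0.001, 0.001]
force: [0.3, -0.3, -2.9]
finger_gap: 0.098
t 7.3 p [0.6158 0.1113 0.0997] yang 14.03 tilt [ 0.003  0.    -1.   ] F [ 0.3 -0.3 -2.9] gap 0.098 q [ 0.    0.69  1.54  0.    0.91 -0.24]
0.614,0.1105,0.093,14 -> [-0.03 -0.19  0.66] spin 0.03
```

```bash
python3 -m crank '[[[0,0,0.3],0],[[0,0,0.4],0],[[0,0,0.4],0],[[0,0,0.4],0]]' && python3 -m crank '[[[0,0,0.1],0],[[0,0,0.2],0],[[0,0,0.2],0],[[0,0,0.2],0]]' && python3 go.py
```

```text
t: 7.7
tcp_pos: [0.6147, 0.1112, 0.0945]
tool_rot: [0.615, 0.788, 0.0, 0.0]
force: [0.7, -1.2, -2.3]
finger_gap: 0.101
t: 8.1
tcp_pos: [0.615, 0.1113, 0.094]
tool_rot: [0.615, 0.788, 0.0, 0.001]
force: [-2.1, 0.5, 6.3]
finger_gap: 0.097
t 8.1 p [0.615  0.1113 0.094 ] yang 14.05 tilt [ 0.001 -0.    -1.   ] F [-2.1  0.5  6.3] gap 0.097 q [ 0.    0.7   1.54 -0.    0.9  -0.24]
```

The tablet touches the desk (force up). I'll open slightly to 25 mm, then move the gripper slowly towards the parcel: the outer finger tips the tablet and the inner one slows its fall.

```bash
python3 -m crank '[[[0,0,0],0],[[0,0,0],0],[[0,0,0],0],[[0,0,0],0],[[0,0,0],0],[[0,0,0],0]]' 2.5 && python3 -m crank '[[[0,-0.3,-0.3],0],[[0,-0.6,-0.3],0],[[0,-0.8,-0.3],0],[[0,-1.0,-0.3],0],[[0,-1.2,-0.3],0],[[0,-1.4,-0.3],0],[[0,-1.6,-0.3],0],[[0,-1.8,-0.3],0],[[0,-2.0,-0.3],0],[[0,-2.1,-0.3],0]]' && python3 -m crank '[[[0,-0.2,0],0],[[0,-0.3,0],0],[[0,-0.4,0],0],[[0,-0.5,0],0],[[0,-0.6,0],0],[[0,-0.6,0],0],[[0,-0.6,0],0]]' && python3 go.py && python3 - <<'E'
from h import *
t=manip.snapshot("top")[:,:,::-1];s=manip.snapshot("side")[:,:,::-1]
z=lambda i,x,y,w,h,k:cv2.resize(np.ascontiguousarray(i[y:y+h,x:x+w]),None,fx=k,fy=k,interpolation=cv2.INTER_CUBIC)
out=np.hstack([z(t,190,110,75,110,4),z(s,160,130,120,110,4)]);cv2.imwrite("pics/p3.png",out[:,:800])
E
```

```text
t: 8.7
tcp_pos: [0.6146, 0.1112, 0.0922]
tool_rot: [0.615, 0.788, -0.0, -0.0]
force: [-0.1, 0.2, 0.3]
finger_gap: 0.289
t: 9.7
tcp_pos: [0.5938, 0.106, 0.0952]
tool_rot: [0.615, 0.788, -0.0, -0.0]
force: [-0.3, 0.0, -0.6]
finger_gap: 0.291
t: 10.4
tcp_pos: [0.5885, 0.1046, 0.0953]
tool_rot: [0.615, 0.788, 0.0, 0.0]
force: [0.3, -0.5, -0.0]
finger_gap: 0.294
t 10.4 p [0.5885 0.1046 0.0953] yang 14.03 tilt [ 0.  0. -1.] F [ 0.3 -0.5 -0. ] gap 0.294 q [-0.01  0.67  1.61  0.    0.86 -0.26]
```

View pics/p3.png

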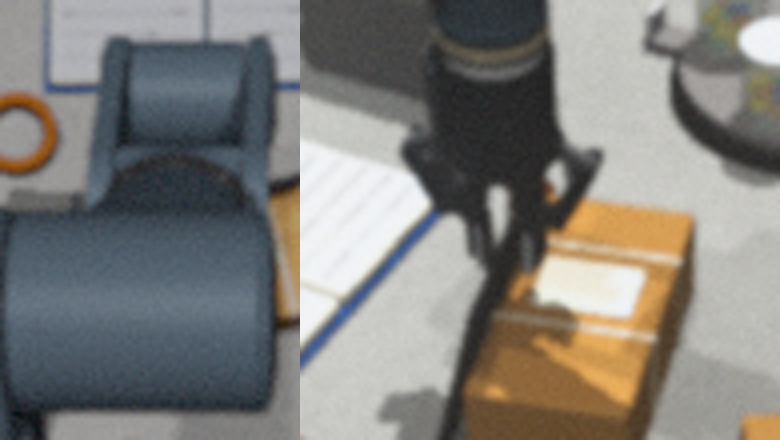

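The tablet leans between the fingers against the parcel's top edge (tablet edge running from crop (520,230) to (455,430)). I'll open a little and rise straight up.

```bash
python3 -m crank '[[[0,0,0],0],[[0,0,0],0],[[0,0,0],0],[[0,0,0],0],[[0,0,-1],0],[[0,0,-2],0],[[0,0,-4],0],[[0,0,-7],0],[[0,0,-11],0],[[0,0,-13],0]]' 4.0 && python3 go.py 0.5,-0.15,0.23,0 
```

```text
t: 11.5
tcp_pos: [0.5903, 0.1047, 0.2299]
tool_rot: [0.615, 0.788, 0.002, 0.003]
force: [0.5, -0.5, 0.1]
finger_gap: 0.47
t 11.5 p [0.5903 0.1047 0.2299] yang 14.04 tilt [ 0.007 -0.    -1.   ] F [ 0.5 -0.5  0.1] gap 0.47 q [-0.01  0.49  1.51  0.    1.14 -0.26]
0.5,-0.15,0.23,0 -> [-22.52 -14.93  -0.07] spin 14.04
```

```bash
python3 go.py 0.452,-0.2925,0.23 | tail -1; python3 -m crank '[[[-22.5,-15,0],0],[[-22.5,-15,0],0],[[-22.5,-15,0],0],[[-22.5,-15,0],0],[[-22.5,-15,0],0],[[-22.5,-15,0],0],[[-22.5,-15,0],0]]' 8.5 && python3 go.py 0.452,-0.2925,0.23; python3 - <<'E'
from h import *
t=manip.snapshot("top")[:,:,::-1];s=manip.snapshot("side")[:,:,::-1]
z=lambda i,x,y,w,h,k:cv2.resize(np.ascontiguousarray(i[y:y+h,x:x+w]),None,fx=k,fy=k,interpolation=cv2.INTER_CUBIC)
a=z(t,315,125,85,90,4);b=z(s,190,150,100,90,4);c=z(t,190,130,90,55,4);d=z(s,235,90,100,55,4)
out=np.zeros((590,790,3),np.uint8);out[:360,:340]=a;out[:360,350:750]=b;out[365:585,:360]=c;out[365:585,370:770]=d
cv2.imwrite("pics/p4.png",out)
E
```

```text
0.452,-0.2925,0.23 -> [-35.18 -23.05  -0.1 ] spin 0
t: 12.2
tcp_pos: [0.497, -0.1531, 0.2265]
tool_rot: [0.617, 0.787, -0.0, 0.001]
force: [0.6, -0.8, 0.9]
finger_gap: 0.994
t 12.2 p [ 0.497  -0.1531  0.2265] yang 13.76 tilt [ 0.002 -0.002 -1.   ] F [ 0.6 -0.8  0.9] gap 0.994 q [-0.51  0.39  1.7  -0.    1.05 -0.75]
0.452,-0.2925,0.23 -> [-12.47  -7.69  -0.33] spin 0
```

View pics/p4.png

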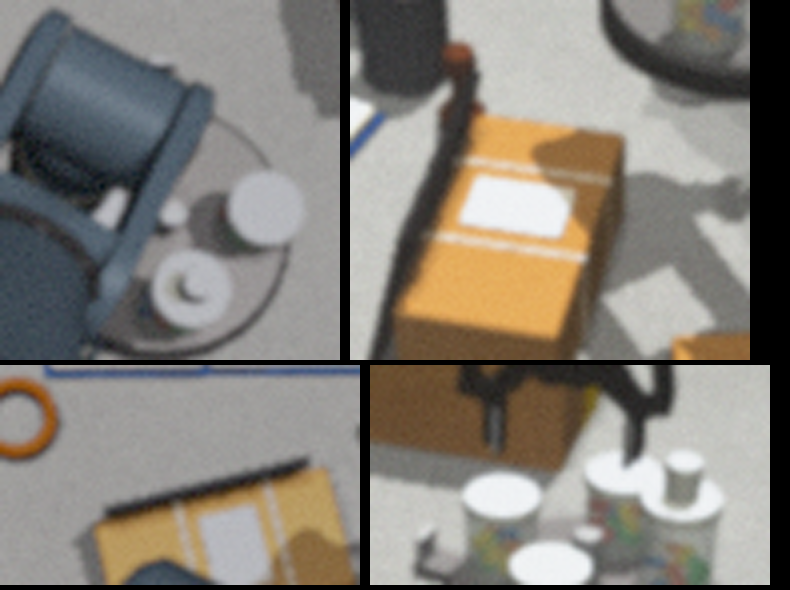

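The tablet stands leaning squarely along the clerk's side, its upper edge at top pixels (217,167)–(267,154), centred on the parcel. The knob top is at top (363.8,196.3) and side (313.8,114.3), so I'll triangulate it again and move over it.

```bash
python3 -c "
from h import *
print(tri((363.9,195.5),(313.8,114.5)))"; python3 -m crank '[[[-4,-2.5,0],0],[[-8,-5,0],0],[[-11,-7,0],0],[[-12.5,-7.7,0],0],[[-12.5,-7.7,0],0],[[-12.5,-7.7,0],0]]' && python3 -m crank '[[[0,0,0],0],[[0,0,0],0],[[0,0,0],0]]' && python3 go.py 0.453,-0.2925,0.147
```

```text
(array([ 0.4516, -0.2909,  0.1697]), [0.3, 0.3])
t: 12.9
tcp_pos: [0.4536, -0.2882, 0.2252]
tool_rot: [0.615, 0.788, 0.001, -0.001]
force: [-0.1, 0.0, 0.3]
finger_gap: 0.995
t: 13.2
tcp_pos: [0.4534, -0.2887, 0.2254]
tool_rot: [0.615, 0.789, 0.0, -0.0]
force: [-0.4, -0.6, 0.8]
finger_gap: 0.998
t 13.2 p [ 0.4534 -0.2887  0.2254] yang 14.13 tilt [-0.  0. -1.] F [-0.4 -0.6  0.8] gap 0.998 q [-0.78  0.42  1.66  0.    1.07 -1.02]
0.453,-0.2925,0.147 -> [-0.36 -0.13  7.84] spin 0
```

```bash
python3 -m crank '[[[-0.2,-0.2,2.5],0],[[-0.2,-0.2,5],0],[[-0.2,-0.2,7],0],[[-0.2,-0.2,7.8],0],[[-0.2,-0.2,7.8],0],[[-0.2,-0.2,7.8],0]]' && python3 -m crank '[[[0,0,0],0],[[0,0,0],0],[[0,0,0],0],[[0,0,0],0],[[0,0,0],0],[[0,0,0],0],[[0,0,0],0],[[0,0,0],0]]' 0 30 && python3 go.py 0.527,-0.369,0.147 0.603,-0.2943,0.147
```

```text
t: 13.8
tcp_pos: [0.4522, -0.2926, 0.1479]
tool_rot: [0.615, 0.788, -0.0, 0.001]
force: [0.3, -0.3, 0.1]
finger_gap: 0.991
t: 14.6
tcp_pos: [0.4537, -0.2934, 0.1483]
tool_rot: [0.616, 0.788, 0.0, 0.003]
force: [5.0, 0.9, 2.5]
finger_gap: 0.314
t 14.6 p [ 0.4537 -0.2934  0.1483] yang 14.0 tilt [ 0.005 -0.003 -1.   ] F [5.  0.9 2.5] gap 0.314 q [-0.78  0.53  1.73  0.    0.88 -1.03]
0.527,-0.369,0.147 -> [-9.11  5.29  0.18] spin 0
0.603,-0.2943,0.147 -> [-3.7  14.47  0.19] spin 0
```

```bash
python3 - <<'E'
from station import manip
import numpy as np
from scipy.spatial.transform import Rotation as R
y=np.radians(14.05);M=np.array([[-np.sin(y),np.cos(y)],[np.cos(y),np.sin(y)]]) # placeholder check
Mt=R.from_quat(manip.sense()["tool_rot"]).as_matrix()[:2,:2]
for a0 in(180,240,300):
    d=[7.6*np.array([np.cos(np.radians(a0+k))-np.cos(np.radians(a0)),np.sin(np.radians(a0+k))-np.sin(np.radians(a0))]) for k in range(6,61,6)]
    print(a0,[(Mt.T@v).round(1).tolist() for v in d])
E
```

```text
180 [[-0.8, -0.2], [-1.6, -0.2], [-2.4, -0.2], [-3.2, -0.1], [-3.9, 0.1], [-4.7, 0.3], [-5.4, 0.7], [-6.1, 1.1], [-6.7, 1.6], [-7.3, 2.1]]
240 [[-0.5, 0.6], [-1.0, 1.3], [-1.4, 1.9], [-1.7, 2.7], [-1.9, 3.4], [-2.1, 4.2], [-2.1, 5.0], [-2.1, 5.8], [-2.0, 6.6], [-1.8, 7.4]]
300 [[0.3, 0.8], [0.6, 1.5], [1.0, 2.2], [1.5, 2.8], [2.0, 3.4], [2.6, 3.9], [3.3, 4.4], [4.0, 4.7], [4.7, 5.0], [5.5, 5.3]]
```

```bash
python3 -m crank '[[[-0.8,-0.2,0],0],[[-1.6,-0.2,0],0],[[-2.4,-0.2,0],0],[[-3.2,-0.1,0],0],[[-3.9,0.1,0],0],[[-4.7,0.3,0],0],[[-5.4,0.7,0],0],[[-6.1,1.1,0],0],[[-6.7,1.6,0],0],[[-7.3,2.1,0],0]]' && python3 go.py 0.489,-0.3588,0.147
```

```text
t: 15.6
tcp_pos: [0.4902, -0.3567, 0.1482]
tool_rot: [0.616, 0.788, 0.001, -0.001]
force: [2.8, 4.9, 7.7]
finger_gap: 0.317
t 15.6 p [ 0.4902 -0.3567  0.1482] yang 14.02 tilt [ 0.     0.003 -1.   ] F [2.8 4.9 7.7] gap 0.317 q [-0.81  0.61  1.56  0.    0.98 -1.06]
0.489,-0.3588,0.147 -> [-0.17 -0.16  0.12] spin 0
```

```bash
python3 -m crank '[[[-0.5,0.6,0],0],[[-1.0,1.3,0],0],[[-1.4,1.9,0],0],[[-1.7,2.7,0],0],[[-1.9,3.4,0],0],[[-2.1,4.2,0],0],[[-2.1,5.0,0],0],[[-2.1,5.8,0],0],[[-2.0,6.6,0],0],[[-1.8,7.4,0],0]]' && python3 -m crank '[[[0.3,0.8,0],0],[[0.6,1.5,0],0],[[1.0,2.2,0],0],[[1.5,2.8,0],0],[[2.0,3.4,0],0],[[2.6,3.9,0],0],[[3.3,4.4,0],0],[[4.0,4.7,0],0],[[4.6,5.0,0],0],[[5.2,5.2,0],0]]' && python3 -m crank '[[[0,0,0],0],[[0,0,0],0],[[0,0,0],0]]' && python3 go.py 0.603,-0.2943,0.147;  python3 - <<'E'
from h import *
t=manip.snapshot("top")[:,:,::-1];s=manip.snapshot("side")[:,:,::-1]
z=lambda i,x,y,w,h,k:cv2.resize(np.ascontiguousarray(i[y:y+h,x:x+w]),None,fx=k,fy=k,interpolation=cv2.INTER_CUBIC)
out=np.zeros((590,790,3),np.uint8);out[:360,:340]=z(t,315,125,85,90,4);out[:360,350:790]=z(s,230,85,110,90,4);out[370:590,:360]=z(t,190,130,90,55,4)
out[370:590,370:770]=z(s,190,160,100,55,4)
cv2.imwrite("pics/p5.png",out)
E
```

```text
t: 16.6
tcp_pos: [0.5659, -0.3586, 0.1483]
tool_rot: [0.615, 0.788, -0.001, 0.001]
force: [-0.5, -0.9, 4.8]
finger_gap: 0.316
t: 17.6
tcp_pos: [0.6056, -0.2946, 0.1483]
tool_rot: [0.615, 0.788, 0.001, 0.002]
force: [3.1, -1.8, 6.0]
finger_gap: 0.312
t: 17.9
tcp_pos: [0.6056, -0.2938, 0.1483]
tool_rot: [0.615, 0.788, 0.001, 0.002]
force: [4.4, 1.5, 6.9]
finger_gap: 0.315
t 17.9 p [ 0.6056 -0.2938  0.1483] yang 14.02 tilt [ 0.004 -0.    -1.   ] F [4.4 1.5 6.9] gap 0.315 q [-0.62  0.68  1.38  0.    1.08 -0.86]
0.603,-0.2943,0.147 -> [ 0.02 -0.27  0.13] spin 0
```

View pics/p5.png

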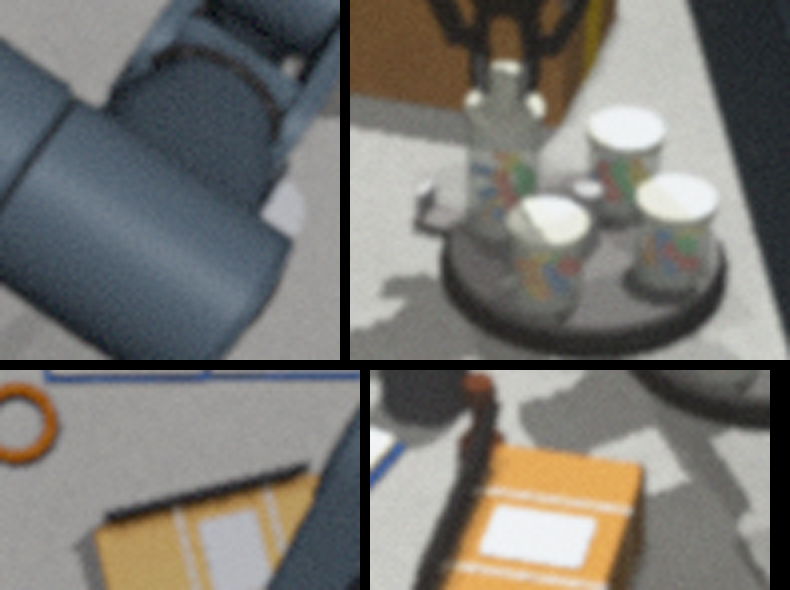

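The tall jar, held by its knob, now stands on the pointer's side. The pointer plate is at about side (248.7,133), and the tablet still leans unchanged. As a cross-check I'll get the pointer line from both views.

```bash
python3 - <<'E'
from h import *
print("pointer top-left/right, side view z=.036:",onz("side",(248.7,132),.036).round(4))
print("tri pointer",tri((354,141.5),(248.7,132)))
A=np.array([.527,-.293])
for P in((.673,-.2957),tuple(tri((354,141.5),(248.7,132))[0][:2])):
    u=(np.array(P)-A);u/=np.linalg.norm(u);p=np.array(manip.sense()["tcp_pos"][:2])-A
    print("dir deg",np.degrees(np.arctan2(u[1],u[0])),"lateral mm",1e3*(u[0]*p[1]-u[1]*p[0]))
E
```

```text
pointer top-left/right, side view z=.036: [ 0.6777 -0.2991  0.036 ]
tri pointer (array([ 0.674 , -0.2956,  0.0386]), [1.7, 1.7])
dir deg -1.0594587180578485 lateral mm 0.5814708372307937
dir deg -1.013289085208592 lateral mm 0.5180957931683051
```

Both views put the jar within 1–3 mm of the pointer line (14 mm allowed). I'll hold briefly, check, and hand in.

```bash
python3 -m crank '[[[0,0,0],0],[[0,0,0],0],[[0,0,0],0],[[0,0,0],0],[[0,0,0],0]]' && python3 go.py && python3 -c "
from station import manip
print(manip.sign_off())"
```

```text
t: 18.5
tcp_pos: [0.6056, -0.2939, 0.1483]
tool_rot: [0.616, 0.788, 0.001, 0.002]
force: [6.2, 0.5, 5.3]
finger_gap: 0.312
t 18.5 p [ 0.6056 -0.2939  0.1483] yang 14.01 tilt [ 0.004 -0.    -1.   ] F [6.2 0.5 5.3] gap 0.312 q [-0.62  0.68  1.38  0.    1.08 -0.86]
the job is handed in; nothing more can be done
None
```

I've handed the job in at 18.5 s: the tablet leans released against the clerk's side of the small brown parcel, and the tall jar stands at the pointer, still gripped. Signing off gave no verdict.

- **Tablet:** I lifted it from the dock, stood it about 18 mm clear of the parcel and tipped it gently against it with the fingers. The last pictures show it leaning squarely and centred, unchanged since I let go. I planned for a lean of about 13° but did not measure the actual angle.
- **Tall jar:** I led it half a turn by its knob at about 1 rad/s and still hold it with 30 N. The arm's position puts it about 0.5 mm off the line from axis to pointer. The side view alone puts it about 2–3 mm off; the limit is 14 mm.
- **Other objects:** The stamp, tape roll and pen cup looked in place wherever the views showed them. I did not re-measure any bystander at the end.
- **Arm force:** The wrist read about 8 N at the end, from pulling the knob slightly sideways against its socket.

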